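# Zero the bench scale and pull the damp handle blanks

## Robot

A 6-joint arm with a two-finger parallel gripper is mounted at the origin on the work surface. World frame = base frame: x ahead of the robot, y to its left, z up, the work surface at z = 0. Lengths are in m, angles in rad, forces in N, time in s.
With the tool pointing down it reaches from about 0.4 to 0.825 m from the base axis. Payload 7 kg.
Tool frame: the origin (TCP) lies midway between the tips of the shut fingers; the grasp point (between the pads) lies r.pinch_z behind it (r.pinch_z is the distance from the TCP to the grasp point, in m); z points along the fingers, y is the line along which they close (so a half turn about z gives the same grasp; the last joint's range is limited). The gripper opens to 85 mm and grips with 20 to 120 N. Pads are 22 mm wide; open, the fingers measure 114 mm over their backs; the gripper's body (76 mm by 85 mm) begins 54 mm behind the grasp point. The pads swing forward as they close: fully open they stand 13 mm farther back than shut.
Start: joints at [0.288, 0.359, 0.012, 0, -1.224, -0.288], TCP at [0.675, -0, 0.231] pointing down, gripper open.
Joint ranges: [-3.07, 3.07], [-1.43, 2.12], [-1.02, 1.25], [-3.03, 1.67], [-3.05, -0], [-3.03, 3.03]. Speed limits (rad/s): [2.39, 2.39, 3.01, 3.14, 3.14, 3.14].

## Interface

Orientations are given as a unit quaternion [w, x, y, z].
In Python, from bench import r, snapshot, look_for, outline_of, pinpoint gives the robot as it stands.
- The arm moves only by the tool jog_arm, never from a script. Its argument "increments" is a list that holds one entry, the list of rows, each a list of 6 numbers: the shift along the tool's x, y, z normalised to -1 to 1, where 1 is 300 mm, then the turn, a rotation vector about the tool's x, y, z normalised to -1 to 1, where 1 is 2 rad. In form: [[[tx, ty, tz, ax, ay, az], ...]]. A call has 1 to 5 rows; each row shifts and turns the commanded pose from where the row before left it, along the tool's axes as they then stand; what a row does not reach is not made up. A row lasts 1/12 s, in which the tool goes at most 41.7 mm and 7.16 degrees, less where a joint would pass 70% of its speed; a pose out of reach is approached as far as the arm can. A call with a number of a shift or a turn outside -1 to 1 is refused whole. A call with a gripper value outside its range is refused whole. "claw" is the opening, from 0 (shut) to 1 (fully open), set as the call begins (left out, the last holds). The fingers move at their own pace and stop on an object; the grip force is fixed at half the most. Time passes only in rows, so rows that do not move let the fingers close. It gives the time, the measured TCP pose, the force, the opening and the grip force at its end, in the units of the state.
- r.observe(): the state, without advancing time (a new reading comes with each control period).
- snapshot(name): name is "scene" or "side" or "wrist"; returns a dict with "image" (480x640x3 uint8, blue, green, red), "depth" (480x640 float32, m along the optical axis (not along the pixel's ray), 0 where there is no reading), "fovy" (degrees; the focal length in pixels is half the picture's height over the tangent of half this angle, whatever the lens; pixels are square), "cx", "cy" (the principal point, pixels), "R" (3x3) and "t" (3): a world point X has camera coordinates R X + t. Camera axes: x right, y down, z forward; pixel columns grow to the right and rows downward; lengths in m; the calibration is good to about 2 mm. A picture is of the moment at which its call begins.
- r.job_done(): hands the job in; it is judged then, once.
Trained networks look in the newest picture that a camera, given by its name, has taken for a name from the list of things; names that differ only in an ending like _2 or _b are one class to them, and where a whole thing is asked for, a point or a joint stands for the part that bears it (a point fixed in the world has none). Each returns a list of dicts, best first, with "conf" (0 to 1); they miss things now and then, are a little off and sometimes report something else, mostly with a low value. They report only what shows in the picture. A call takes as long as a camera call.
- look_for(camera, name): "rect" ([centre column, centre row, width, height] in pixels, round what is visible of it).
- outline_of(camera, name): "region" (480x640 bool, what is visible of it) and "rect" ([centre column, centre row, width, height] in pixels, round what is visible of it).
- pinpoint(camera, name): "uv" ([column, row] in pixels: a listed point, or the origin of a listed thing).
The state is a dict: "t": time; "joint_pos": joint angles; "qvel": joint speeds; "effort": joint torques, N m; "tcp_pos": TCP position; "tool_rot": TCP orientation; "force": force on the tool from outside, world axes, zero at the start; "torque": the same for the moment, N m; "width": finger opening in m; "grip_force": force on a finger pad.
Only numpy, scipy, OpenCV 4.12 (cv2) and the standard library are available. Lean on these libraries where they do the work, as an engineer would, in place of code of your own. Each camera call takes 0.05 s, during which the arm holds its last target. There are 200 camera calls.

## Task

Three or four handle blanks wait on the green board. Turn the scale's dial by its knob until the pointer reads zero with the pan empty; only then use the pan to find out which blanks are damp, letting go of a blank while it is weighed. Finish with every blank over 180 g (pointer in the blue part of the dial) on the blue board and every lighter one on the green board, each lying flat and resting on the board alone, with a blank within 15 g of the limit allowed on either; leave the pan empty, the dial still at zero, and the hand plane, glue bottle, two tins and chisel where they are.

Things in the scene. Friction and masses are not known exactly. Their poses are not given: they have to be found in the camera images.
- blank_a: Wooden tool-handle blank: square billet 46 x 46 x 100 mm plus a round tenon 30 mm across, 35 mm long, red-tipped. Origin: on the long axis (23 mm above what it lies on), 62 mm from the plain end, 38 mm from the tenon's shoulder; x along it to the tenon tip (73 mm off). All look alike; weight 115 to 255 g, drawn anew each start. May be absent.
- blank_b: Wooden tool-handle blank: square billet 46 x 46 x 100 mm plus a round tenon 30 mm across, 35 mm long, red-tipped. Origin: on the long axis (23 mm above what it lies on), 62 mm from the plain end, 38 mm from the tenon's shoulder; x along it to the tenon tip (73 mm off). All look alike; weight 115 to 255 g, drawn anew each start. May be absent.
- blank_c: Wooden tool-handle blank: square billet 46 x 46 x 100 mm plus a round tenon 30 mm across, 35 mm long, red-tipped. Origin: on the long axis (23 mm above what it lies on), 62 mm from the plain end, 38 mm from the tenon's shoulder; x along it to the tenon tip (73 mm off). All look alike; weight 115 to 255 g, drawn anew each start. May be absent.
- blank_d: Wooden tool-handle blank: square billet 46 x 46 x 100 mm plus a round tenon 30 mm across, 35 mm long, red-tipped. Origin: on the long axis (23 mm above what it lies on), 62 mm from the plain end, 38 mm from the tenon's shoulder; x along it to the tenon tip (73 mm off). All look alike; weight 115 to 255 g, drawn anew each start. May be absent.
- dry_board: Flat board painted green, fixed to the bench, 174 (x) x 334 (y) mm, 12 mm thick, no rim. Origin: centre of its underside; x along its short side, y along its long side, z up. It has room for four blanks lying along its x, side by side along y at 82 mm pitch. All blanks start on it; the light (dry) ones end on it.
- damp_board: Flat board painted blue, fixed to the bench, 174 (x) x 334 (y) mm, 12 mm thick, no rim. Origin: centre of its underside; x along its short side, y along its long side, z up. It has room for four blanks lying along its x, side by side along y at 82 mm pitch. Empty at the start; the heavy (damp) ones end on it.
- scale: Bench scale, fixed: a grey case 160 (x) x 285 (y) mm, 38 mm high, with a flat-lying round dial housing (radius 80 mm, 50 mm high) at y = +80 mm and the pan at y = -75 mm. Origin: on the bench under the case; x, y, z as used here, z up.
- pan_in (a point): Centre of the weighing pan's floor: aluminium, inside 164 (x) x 102 (y) mm, rim 6 mm above its floor. Axes as the scale's. Empty, the floor is 74 mm above the bench; the sprung pan sinks 9.8 mm per 100 g (30 mm at most) and settles within a second. A blank fits along the pan's x.
- pointer (a joint): Angle (rad) of the red pointer needle, clockwise from above, driven by the pan: 0 with the pan empty (it then points along the scale's +x), growing 1.2 rad for each 100 g on the pan.
- dial (a joint): Angle (rad) of the white dial card (radius 64 mm) and its knob, clockwise from above; range -2 to 2, starts at 0.45 to 1.5, stays where left (friction 0.04 N m). At 0 its black zero mark points along the scale's +x, under the empty pointer. Weight shown = (pointer - dial) / 1.2 x 100 g; the arc is green to 180 g, blue above.
- dial_grip (a point): Grip point of the dial's knob, on its axis, 83 mm above the bench: a black upright bar 50 mm long (this point's x, which points to the card's zero mark and turns with it), 14 mm thick (its y). The bar's top is 11 mm above this point, the card's face 27 mm below.
- bench_plane: Wooden hand plane, a dark block 240 x 62 x 55 mm with handles and an iron up to 125 mm high, a bystander that must stay put. Origin: centre of its underside, x along it.
- glue_bottle: Yellow glue bottle, 60 mm across, 160 mm tall, a bystander that must stay put and stand. Origin: centre of its underside.
- wax_tin: Red tin, 80 mm across, 50 mm high, a bystander that must stay put. Origin: centre of its underside.
- pencil_tin: Open steel tin, 72 mm across, 100 mm tall, a bystander that must stay put. Origin: centre of its underside.
- chisel: Slim hand tool with a wooden handle, 200 mm long, lying along its x in the gap between the boards, a bystander that must stay put. Origin: under its middle.

How it is judged:
By the outcome, as a careful person would: the job done as asked, in the order asked, and still so for the second after the job is handed in, with the robot touching nothing.
Of blank_a, blank_b, blank_c, blank_d only 3 to 4 are there at a start; the rules pass over those that are not, and their reading is None.
At some moment in a run one of blank_a, blank_b, blank_c, blank_d may be knocked a few centimetres aside while the robot is not near it.
Once in a run the grip may slacken for a moment while it holds something.
It also fails if it takes over 210 s, if anything falls off the work surface, if the arm or the gripper's body presses on something with over 40 N, if the wrist force passes 120 N, or if a joint passes its speed limit or range.

## Working session

There is one attempt and no reset: what is moved stays moved. The work goes in short steps, Python scripts to look and compute and a tool call to move; the robot and the scene stay as the last step left them, time stands still between calls to the robot, and variables do not carry over. Pictures are saved under pics/ and viewed, at most 14 in all, crops included, and the job is handed in when it is done.

Besides the shell and the picture viewer there is one more tool, called after "Emit:" by a JSON object that holds its "name" and its "arguments". jog_arm: Moves the arm, as the interface text tells. Scaled input: -1 to 1 covers 300 mm each way for a shift and 2 rad each way for a turn. Its arguments: {"type":"object","properties":{"increments":{"type":"array"},"claw":{"type":"number"}},"required":["increments"]}

```bash
mkdir -p pics; ls
cat > h.py <<'E'
import numpy as np, cv2
from bench import r, snapshot, look_for, outline_of, pinpoint
def K(s):
    f=240/np.tan(np.radians(s["fovy"])/2); return f,s["cx"],s["cy"]
def world(s,u,v,z=None):
    f,cx,cy=K(s); d=np.array([(u-cx)/f,(v-cy)/f,1.])
    R,t=np.array(s["R"]),np.array(s["t"]); C=-R.T@t; w=R.T@d
    if z is None:
        p=s["depth"][int(round(v)),int(round(u))]; return C+w*p
    return C+w*(z-C[2])/w[2]
def cloud(s):
    f,cx,cy=K(s); v,u=np.mgrid[:480,:640]; d=s["depth"]
    P=np.stack([(u-cx)/f*d,(v-cy)/f*d,d],-1)
    W=(P-np.array(s["t"]))@np.array(s["R"]); W[d<=0]=np.nan; return W
E
python3 - <<'E'
from h import *
np.set_printoptions(precision=3,suppress=True)
print(r.observe(), r.pinch_z)
ims=[]
for c in ["scene","side","wrist"]:
    s=snapshot(c); cv2.imwrite(f"pics/{c}0.png",s["image"]); print(c,s["fovy"],-np.array(s["R"]).T@s["t"])
    W=cloud(s)
    for n in ["blank_a","dry_board","damp_board","scale","bench_plane","glue_bottle","wax_tin","pencil_tin","chisel","pan_in","dial_grip"]:
        for o in pinpoint(c,n):
            if o["conf"]<.3: continue
            u,v=o["uv"]; z={"blank_a":.035,"pan_in":.074,"dial_grip":.083,"dry_board":0,"damp_board":0}.get(n,0)
            print(c,n,round(o["conf"],2),np.round(o["uv"]),world(s,u,v,z))
E
```

```text
pics
{'t': 0.0, 'joint_pos': array([ 0.288,  0.359,  0.011, -0.   , -1.224, -0.288]), 'qvel': array([ 0.001, -0.001,  0.   , -0.002,  0.   , -0.001]), 'effort': array([  0.   , -58.332,  29.342,   6.937,  -0.006,  -0.   ]), 'tcp_pos': array([ 0.675, -0.   ,  0.23 ]), 'tool_rot': array([-0.001, -0.707,  0.707,  0.001]), 'force': array([0.15 , 0.385, 0.837]), 'torque': array([0.006, 0.01 , 0.013]), 'grip_force': 0.0, 'width': 0.08586418958390045} 0.0187
scene 51.33982272460301 [1.21  0.319 1.004]
scene blank_a 0.97 [366. 225.] [0.416 0.104 0.035]
scene blank_a 0.94 [394. 237.] [0.422 0.181 0.035]
scene blank_a 0.56 [459. 262.] [0.428 0.346 0.035]
scene dry_board 0.66 [406. 250.] [0.419 0.215 0.   ]
scene dry_board 0.32 [155. 213.] [ 0.588 -0.429  0.   ]
scene damp_board 0.94 [256. 202.] [ 0.437 -0.204  0.   ]
scene scale 0.9 [265. 291.] [ 0.679 -0.048  0.   ]
scene bench_plane 0.71 [451. 351.] [0.641 0.391 0.   ]
scene glue_bottle 0.56 [154. 211.] [ 0.583 -0.437  0.   ]
scene wax_tin 0.73 [487. 304.] [0.49  0.437 0.   ]
scene pencil_tin 0.84 [180. 246.] [ 0.654 -0.306  0.   ]
scene pen
[... 691 characters left out ...]
 391.] [ 0.592 -0.42   0.   ]
side wax_tin 0.63 [267. 165.] [0.485 0.452 0.   ]
side pencil_tin 0.89 [391. 346.] [ 0.647 -0.312  0.   ]
side chisel 0.71 [278. 266.] [0.442 0.004 0.   ]
side pan_in 0.75 [279. 267.] [ 0.433 -0.075  0.074]
side pan_in 0.62 [383. 263.] [ 0.683 -0.12   0.074]
side dial_grip 0.62 [357. 223.] [0.659 0.028 0.083]
wrist 65.09380528118848 [ 0.675 -0.068  0.374]
wrist blank_a 0.66 [577. 308.] [0.43  0.098 0.035]
wrist blank_a 0.62 [565. 384.] [0.426 0.187 0.035]
wrist scale 0.91 [330. 158.] [ 0.673 -0.044  0.   ]
wrist chisel 0.95 [563. 202.] [ 0.439 -0.002  0.   ]
wrist pan_in 0.61 [322.  62.] [ 0.68  -0.118  0.074]
wrist dial_grip 0.64 [338. 261.] [0.667 0.033 0.083]
```

View pics/scene0.png

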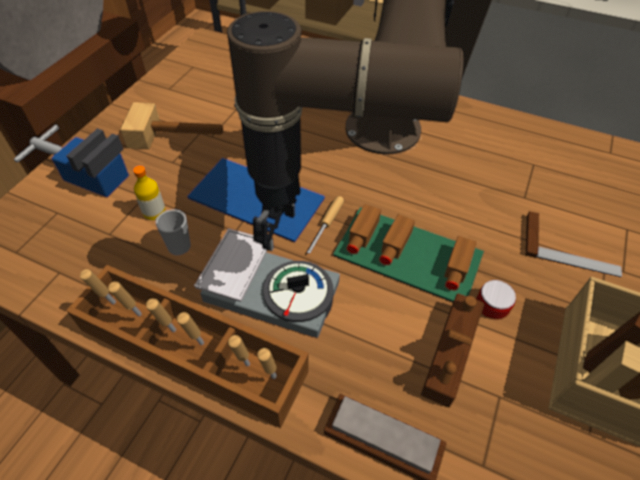

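View pics/wrist0.png

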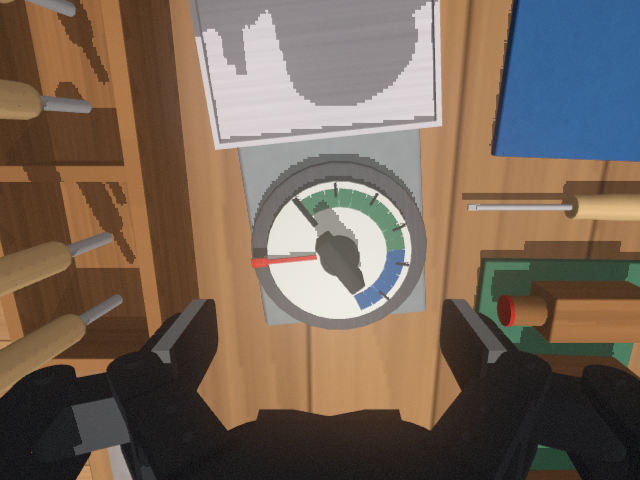

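```bash
cat >> h.py <<'E'
def blanks(cam="scene",zlo=.05,zhi=.065,show=True):
    """top faces of blanks from the depth cloud, over both boards: PCA direction, centre"""
    s=snapshot(cam); W=cloud(s); im=s["image"].astype(int)
    m=(W[...,2]>zlo)&(W[...,2]<zhi)&(W[...,0]>.3)&(W[...,0]<.54)&(W[...,1]>-.4)&(W[...,1]<.42)
    m=cv2.morphologyEx(m.astype(np.uint8),cv2.MORPH_OPEN,np.ones((3,3)))
    n,l,st,_=cv2.connectedComponentsWithStats(m)
    out=[]
    for i in range(1,n):
        if st[i,4]<60: continue
        p=W[l==i]; (c,wh,a)=cv2.minAreaRect((p[:,:2]*1000).astype(np.float32))
        print(cam,"n",len(p),"c",np.round(c,0),"wh",np.round(wh),"ang",round(a,1),"z",np.round(np.median(p[:,2]),3),"mean",np.round(p.mean(0),3))
    return s
E
python3 - <<'E'
from h import *
np.set_printoptions(precision=3,suppress=True)
blanks("scene"); s=blanks("side")
# knob top & pan rims & boards
for c in ["scene","side","wrist"]:
    s=snapshot(c); W=cloud(s); im=s["image"].astype(int)
    m=(W[...,2]>.086)&(W[...,2]<.1)&(abs(W[...,0]-.67)<.06)&(abs(W[...,1]-.03)<.06)
    p=W[m]; 
    if len(p)>20: print(c,"knob",len(p),cv2.minAreaRect((p[:,:2]*1000).astype(np.float32)),p.mean(0))
    hsv=cv2.cvtColor(s["image"],cv2.COLOR_BGR2HSV)
    for nm,(a,b) in {"green":(40,85),"blue":(95,130)}.items():
        m=(hsv[...,0]>a)&(hsv[...,0]<b)&(hsv[...,1]>80)&(W[...,2]<.02)&(W[...,0]<.56)&(W[...,0]>.25)
        p=W[m]
        if len(p)>50: print(c,nm,np.percentile(p,[.5,99.5],axis=0).ravel())
E
```

```text
scene n 593 c [420. 103.] wh [ 47. 104.] ang 88.7 z 0.058 mean [0.424 0.102 0.058]
scene n 617 c [418. 189.] wh [ 46. 102.] ang 87.4 z 0.058 mean [0.42  0.189 0.058]
scene n 688 c [420. 346.] wh [104.  46.] ang 1.1 z 0.058 mean [0.423 0.346 0.058]
side n 70 c [531. 385.] wh [63. 17.] ang 89.0 z 0.057 mean [0.531 0.383 0.057]
side n 361 c [414. 344.] wh [ 57. 100.] ang 89.9 z 0.059 mean [0.414 0.34  0.059]
side n 440 c [412. 184.] wh [ 54. 100.] ang 85.3 z 0.059 mean [0.412 0.182 0.059]
side n 488 c [416. 100.] wh [ 58. 102.] ang 86.9 z 0.059 mean [0.415 0.096 0.059]
scene knob 162 ((669.0830688476562, 36.7216682434082), (16.312767028808594, 49.4255485534668), 35.843650817871094) [0.67  0.037 0.093]
scene green [0.35  0.061 0.006 0.522 0.389 0.017]
scene blue [ 0.341 -0.578  0.006  0.531 -0.044  0.018]
side knob 106 ((663.7567749023438, 32.9146728515625), (19.997770309448242, 50.03501892089844), 33.89501190185547) [0.663 0.032 0.093]
side green [0.345 0.056 0.008 0.514 0.382 0.02 ]
side blue [ 0.337 -0.376  0.007  0.511 -0.047  0.019]
wrist knob 1132 ((666.3306274414062, 34.31544494628906), (14.427610397338867, 49.751766204833984), 38.28820037841797) [0.667 0.033 0.093]
wrist green [0.346 0.059 0.011 0.515 0.323 0.014]
wrist blue [ 0.388 -0.176  0.006  0.518 -0.045  0.014]
```

The scene view shows three blanks on the green board at about (365,228), (396,238) and (460,262). The blue board is empty. In the wrist view the pointer tip is at (258,263), the zero mark at (303,212) and the knob at (338,256). I'll measure the scale's yaw first, then move over the knob.

```bash
cat >> h.py <<'E'
def dial(s):
    """pan rect, needle dir, knob from one wrist/scene snapshot"""
    W=cloud(s); hsv=cv2.cvtColor(s["image"],cv2.COLOR_BGR2HSV)
    m=(W[...,2]>.066)&(W[...,2]<.09)&(abs(W[...,0]-.68)<.11)&(W[...,1]>-.2)&(W[...,1]<-.05)
    p=W[m]
    if len(p)>100: print("pan",len(p),cv2.minAreaRect((p[:,:2]*1000).astype(np.float32)))
    near=(np.hypot(W[...,0]-.667,W[...,1]-.033)<.085)
    k=W[near&(W[...,2]>.088)&(W[...,2]<.1)]
    if len(k)>40: print("knob",cv2.minAreaRect((k[:,:2]*1000).astype(np.float32)))
    red=near&((hsv[...,0]<8)|(hsv[...,0]>172))&(hsv[...,1]>130)&(hsv[...,2]>80)&(W[...,2]<.08)
    q=W[red]
    if len(q)>10:
        vx,vy,x,y=cv2.fitLine((q[:,:2]*1000).astype(np.float32),cv2.DIST_HUBER,0,.01,.01).ravel()
        print("needle",len(q),"deg",np.degrees(np.arctan2(vy,vx)),"at",x,y,"z",q[:,2].mean(),"xmax",q[:,0].max(),"perp dist from knob")
E
python3 - <<'E'
from h import *
for c in ["scene","side","wrist"]: print(c); dial(snapshot(c))
E
```

```text
scene
pan 3042 ((684.15087890625, -117.69975280761719), (174.69297790527344, 112.6368637084961), 5.377140045166016)
knob ((668.3099975585938, 36.20589065551758), (17.21717071533203, 49.12387466430664), 35.96913528442383)
needle 43 deg 6.0619617 at 728.1797 40.699112 z 0.05852049663251869 xmax 0.7465499392250655 perp dist from knob
side
pan 2502 ((678.785888671875, -120.26298522949219), (175.00209045410156, 121.36780548095703), 6.4564619064331055)
knob ((664.211181640625, 32.79054260253906), (20.921524047851562, 49.91834259033203), 36.93436813354492)
needle 15 deg 43.232872 at 732.7566 40.677395 z 0.06163347613737745 xmax 0.7415792076466542 perp dist from knob
wrist
pan 33046 ((681.3270263671875, -115.51263427734375), (172.59500122070312, 102.06999969482422), 5.732091426849365)
knob ((666.2760009765625, 34.284263610839844), (14.210838317871094, 49.824310302734375), 38.176368713378906)
needle 311 deg 6.1267295 at 718.93744 39.639076 z 0.0603702182433288 xmax 0.7436811333098853 perp dist from knob
```

Emit:
{"name": "jog_arm", "arguments": {"increments": [[[-0.028,0.007,-0.02,0,0,-0.06],[-0.028,0.007,-0.02,0,0,-0.06],[-0.028,0.007,0,0,0,-0.06],[-0.026,0.006,0,0,0,-0.06],[0,0,0,0,0,-0.06]]], "claw": 1}}

```text
t: 2.62
tcp_pos: [0.6609, 0.0319, 0.2436]
tool_rot: [-0.0, 0.886, -0.464, 0.0]
force: [0.6, -1.0, 0.5]
width: 0.0851
grip_force: 0.0
```

```bash
cat >> h.py <<'E'
from scipy.spatial.transform import Rotation as Ro
def plan(x,y,z,yaw=None):
    """units: first turn (tool z, plus levelling), then shift in turned tool axes. yaw=deg of tool y line"""
    o=r.observe(); q=o["tool_rot"]; R0=Ro.from_quat([q[1],q[2],q[3],q[0]])
    cur=np.degrees(np.arctan2(*R0.as_matrix()[[1,0],1]))
    if yaw is None: yaw=cur
    d=(yaw-cur+90)%180-90; a=np.radians(cur+d)
    Y=np.array([np.cos(a),np.sin(a),0]); Z=np.array([0,0,-1.]); X=np.cross(Y,Z)
    R1=Ro.from_matrix(np.stack([X,Y,Z],1)); rv=(R0.inv()*R1).as_rotvec()/2
    dp=(np.array([x,y,z])-o["tcp_pos"])/.3
    sh=R1.as_matrix().T@dp
    print("t",round(o["t"],1),"tcp",np.round(o["tcp_pos"],4),"yaw",round(cur,1),"j6",round(o["joint_pos"][5],2),"w",round(o["width"],4),"turn",np.round(rv,4),"shift",np.round(sh,3))
E
python3 - <<'E'
from h import *
s=snapshot("wrist"); dial(s); cv2.imwrite("pics/w1.png",s["image"])
plan(.6665,.0342,.14,38.2)
E
```

```text
pan 27457 ((681.496337890625, -119.66604614257812), (172.69952392578125, 111.05127716064453), 5.739444255828857)
knob ((666.2557983398438, 34.477516174316406), (14.00717830657959, 49.61559295654297), 38.214229583740234)
needle 323 deg 6.4021378 at 719.6308 40.295544 z 0.06005141595798195 xmax 0.7437473439669724 perp dist from knob
t 2.7 tcp [0.6611 0.0315 0.2436] yaw -144.7 j6 0.27 w 0.0853 turn [-0.0002 -0.     -0.0256] shift [ 0.004 -0.02   0.345]
```

View pics/w1.png

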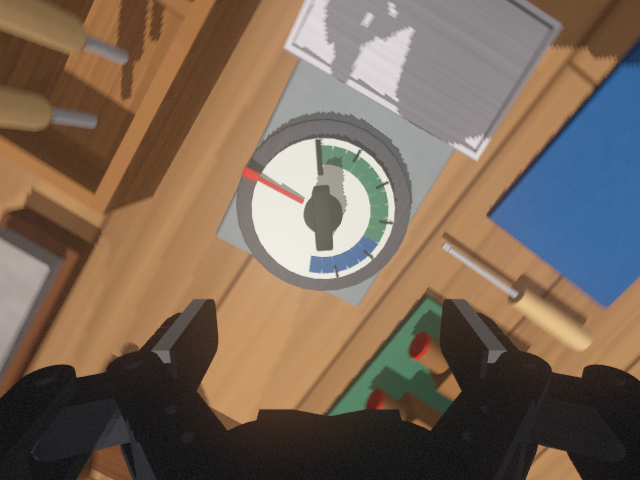

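The knob bar is now vertical in the picture at (323,215), with the zero mark at (319,152) and the needle tip at (250,175). I'll descend and grip it.

Emit:
{"name": "jog_arm", "arguments": {"increments": [[[0,0,0,0,0,-0.026],[0.004,-0.02,0.1,0,0,0],[0,0,0.12,0,0,0],[0,0,0.12,0,0,0],[0,0,0.12,0,0,0]]]}}

```text
t: 3.08
tcp_pos: [0.6669, 0.0334, 0.1043]
tool_rot: [-0.0, 0.896, -0.445, 0.0]
force: [-0.1, 0.1, -0.3]
width: 0.0854
grip_force: 0.0
```

Emit:
{"name": "jog_arm", "arguments": {"increments": [[[0,0,0.08,0,0,0],[0,0,0.045,0,0,0],[0,0,0,0,0,0],[0,0,0,0,0,0]]]}}

```text
t: 3.42
tcp_pos: [0.6667, 0.0332, 0.0673]
tool_rot: [0.001, 0.896, -0.444, -0.0]
force: [0.6, 0.6, 0.4]
width: 0.0853
grip_force: 0.0
```

Emit:
{"name": "jog_arm", "arguments": {"increments": [[[0,0,0,0,0,0],[0,0,0,0,0,0],[0,0,0,0,0,0],[0,0,0,0,0,0],[0,0,0,0,0,0]]], "claw": 0}}

```text
t: 3.83
tcp_pos: [0.6671, 0.0336, 0.0687]
tool_rot: [-0.0, 0.896, -0.443, 0.0]
force: [-0.1, -0.2, -0.2]
width: 0.0253
grip_force: 0.0
```

Emit:
{"name": "jog_arm", "arguments": {"increments": [[[0,0,0,0,0,0],[0,0,0,0,0,0],[0,0,0,0,0,0],[0,0,0,0,0,0],[0,0,0,0,0,0]]]}}

```text
t: 4.25
tcp_pos: [0.6665, 0.0332, 0.0686]
tool_rot: [0.0, 0.896, -0.443, -0.0]
force: [-3.5, -2.4, 6.5]
width: 0.013
grip_force: 59.4
```

Emit:
{"name": "jog_arm", "arguments": {"increments": [[[0,0,0,0,0,-0.05],[0,0,0,0,0,-0.05],[0,0,0,0,0,-0.05],[0,0,0,0,0,-0.05],[0,0,0,0,0,-0.05]]]}}

```text
t: 4.67
tcp_pos: [0.6667, 0.0335, 0.0686]
tool_rot: [-0.0, 0.979, -0.205, 0.0]
force: [-3.0, -0.2, 5.9]
width: 0.0128
grip_force: 59.4
```

Emit:
{"name": "jog_arm", "arguments": {"increments": [[[0,0,0,0,0,-0.05],[0,0,0,0,0,-0.05],[0,0,0,0,0,-0.05],[0,0,0,0,0,-0.05],[0,0,0,0,0,-0.05]]]}}

```text
t: 5.08
tcp_pos: [0.6667, 0.0338, 0.0686]
tool_rot: [-0.0, 0.999, 0.043, 0.0]
force: [-3.5, 2.1, 4.6]
width: 0.013
grip_force: 59.4
```

Emit:
{"name": "jog_arm", "arguments": {"increments": [[[0,0,0,0,0,0],[0,0,0,0,0,0],[0,0,0,0,0,0]]]}}

```text
t: 5.33
tcp_pos: [0.6668, 0.0338, 0.0686]
tool_rot: [-0.0, 0.999, 0.041, 0.0]
force: [-3.9, 0.8, 5.6]
width: 0.0129
grip_force: 59.4
```

Run:
```python
from h import *
plan(.6667,.0334,.068,95.9); dial(snapshot("wrist"))
```

```text
t 5.3 tcp [0.6668 0.0338 0.0686] yaw -85.3 j6 1.31 w 0.0129 turn [-0.0001 -0.0002 -0.0107] shift [-0.     0.001  0.002]
pan 19426 ((685.5872802734375, -71.11143493652344), (154.36441040039062, 33.542152404785156), 16.42988395690918)
knob ((667.5801391601562, 37.13002014160156), (36.87497329711914, 49.4736213684082), 70.90557861328125)
needle 1660 deg 5.751295 at 721.1737 39.950558 z 0.06022470037590413 xmax 0.7445292782033638 perp dist from knob
```

Another 1.2° is needed. I'll turn that, release, lift and measure.

Emit:
{"name": "jog_arm", "arguments": {"increments": [[[0,0,0,0,0,-0.01],[0,0,0,0,0,0],[0,0,0,0,0,0]]]}}

```text
t: 5.63
tcp_pos: [0.6667, 0.0338, 0.0686]
tool_rot: [-0.0, 0.999, 0.051, 0.0]
force: [-3.2, 1.9, 6.3]
width: 0.0127
grip_force: 59.4
```

Emit:
{"name": "jog_arm", "arguments": {"increments": [[[0,0,0,0,0,0],[0,0,0,0,0,0],[0,0,0,0,0,0],[0,0,0,0,0,0],[0,0,-0.05,0,0,0]]], "claw": 1}}

```text
t: 6.05
tcp_pos: [0.6649, 0.0331, 0.0798]
tool_rot: [0.0, 0.999, 0.05, -0.003]
force: [-0.6, 0.1, 0.1]
width: 0.0729
grip_force: 0.0
```

Emit:
{"name": "jog_arm", "arguments": {"increments": [[[0,0,-0.12,0,0,0],[0,0,-0.12,0,0,0],[0,0,-0.12,0,0,0],[0,0,-0.12,0,0,0],[0,0,0,0,0,0]]]}}

```text
t: 6.47
tcp_pos: [0.6704, 0.0336, 0.2357]
tool_rot: [-0.0, 0.999, 0.051, 0.006]
force: [0.9, -0.8, 2.1]
width: 0.0852
grip_force: 0.0
```

Run:
```python
from h import *
s=snapshot("wrist"); dial(s); f=K(s)[0]
plan(.6667,.0334,.2,95.9)
cv2.imwrite("pics/w2.png",s["image"])
W=cloud(s); np.savez("w2.npz",W=W,im=s["image"])
c=np.array([.6665,.0343]); d=W[...,:2]-c; rr=np.hypot(d[...,0],d[...,1]); v=s["image"].max(2)
m=(rr>.045)&(rr<.062)&(v<80)&(W[...,2]<.0605)&(W[...,2]>.05)
a=np.degrees(np.arctan2(d[...,1],d[...,0]))[m]; h,e=np.histogram(a,bins=np.arange(-180,181,2))
print([(int(e[i]),int(h[i])) for i in np.nonzero(h>3)[0]])
```

```text
pan 27589 ((681.4203491210938, -119.41632843017578), (172.2695770263672, 111.62506103515625), 5.875459671020508)
knob ((666.4443969726562, 35.02228546142578), (49.527278900146484, 13.620305061340332), 6.083827495574951)
needle 371 deg 5.7900844 at 720.8958 40.127213 z 0.06023777307092733 xmax 0.7431869596625739 perp dist from knob
t 6.5 tcp [0.6691 0.0338 0.2319] yaw -84.2 j6 1.33 w 0.0856 turn [-0.0004 -0.0042 -0.0007] shift [-0.008  0.     0.106]
[(-132, 4), (-98, 13), (-64, 13)]
```

View pics/w2.png

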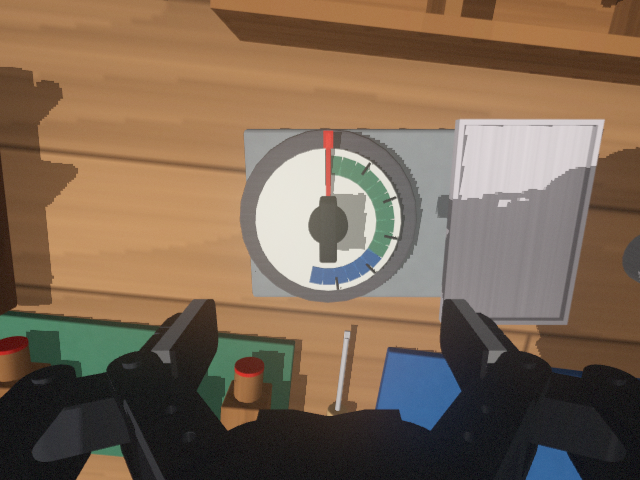

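The zero is set: the knob bar reads 6.1° and the needle 5.8°, and in the picture the needle lies over the zero mark at (329,150). I'll go to the first blank.

Emit:
{"name": "jog_arm", "arguments": {"increments": [[[-0.11,-0.043,0,0,0,0],[-0.11,-0.043,0,0,0,0],[-0.11,-0.043,0,0,0,0],[-0.11,-0.043,0,0,0,0],[-0.11,-0.043,0,0,0,0]]], "claw": 0.75}}

```text
t: 6.93
tcp_pos: [0.4941, 0.0808, 0.2255]
tool_rot: [0.0, 0.999, 0.05, -0.001]
force: [-0.1, 0.9, 0.1]
width: 0.0638
grip_force: 0.0
```

Emit:
{"name": "jog_arm", "arguments": {"increments": [[[-0.11,-0.043,0,0,0,0],[-0.11,-0.043,0,0,0,0],[0,0,0,0,0,0],[0,0,0,0,0,0]]]}}

```text
t: 7.27
tcp_pos: [0.4265, 0.1003, 0.2269]
tool_rot: [-0.0, 0.999, 0.052, 0.0]
force: [0.3, -0.6, 1.1]
width: 0.0641
grip_force: 0.0
```

Run:
```python
from h import *
s=blanks("wrist"); cv2.imwrite("pics/w3.png",s["image"])
blanks("scene")
plan(.424,.1,.2,88)
```

```text
wrist n 170 c [533. 363.] wh [ 6. 15.] ang 83.1 z 0.053 mean [0.532 0.362 0.053]
wrist n 7075 c [417. 344.] wh [100.  48.] ang 1.0 z 0.058 mean [0.42  0.342 0.058]
wrist n 6300 c [414. 187.] wh [ 46. 100.] ang 87.5 z 0.058 mean [0.417 0.186 0.058]
wrist n 6067 c [417. 101.] wh [ 46. 100.] ang 89.9 z 0.058 mean [0.42  0.101 0.058]
scene n 604 c [419. 102.] wh [104.  47.] ang 0.1 z 0.058 mean [0.423 0.103 0.058]
scene n 628 c [418. 189.] wh [ 46. 103.] ang 87.7 z 0.058 mean [0.42  0.189 0.058]
scene n 682 c [419. 346.] wh [104.  46.] ang 0.7 z 0.058 mean [0.423 0.346 0.058]
t 7.4 tcp [0.4281 0.1002 0.2267] yaw -84.2 j6 0.99 w 0.0642 turn [-0.     -0.0001  0.0684] shift [-0.014  0.001  0.089]
```

View pics/w3.png

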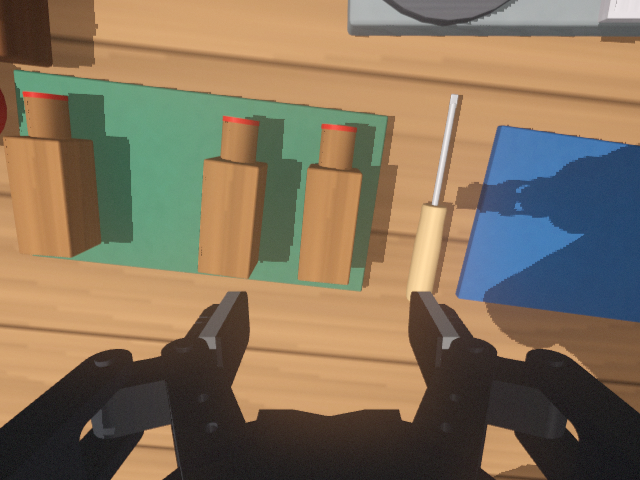

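Blank 1 is centred at (0.417, 0.101), heading 0°, and sits at about (330,225) in the picture. I'll grasp it at x = 0.424.

Emit:
{"name": "jog_arm", "arguments": {"increments": [[[0,0,0,0,0,0.05],[-0.013,-0.003,0.1,0,0,0],[0,0,0.12,0,0,0],[0,0,0.12,0,0,0],[0,0,0.12,0,0,0]]]}}

```text
t: 7.78
tcp_pos: [0.4248, 0.1005, 0.0872]
tool_rot: [-0.0, 1.0, -0.0, 0.0]
force: [1.3, 0.7, -1.0]
width: 0.0639
grip_force: 0.0
```

Emit:
{"name": "jog_arm", "arguments": {"increments": [[[0,0,0.1,0,0,0],[0,0,0.08,0,0,0],[0,0,0.04,0,0,0],[0,0,0,0,0,0]]]}}

```text
t: 8.12
tcp_pos: [0.4229, 0.0991, 0.0194]
tool_rot: [0.002, 1.0, -0.0, -0.003]
force: [0.1, 0.1, 0.0]
width: 0.0638
grip_force: 0.0
```

Emit:
{"name": "jog_arm", "arguments": {"increments": [[[0,0,0,0,0,0],[0,0,0,0,0,0],[0,0,0,0,0,0],[0,0,0,0,0,0],[0,0,0,0,0,0]]], "claw": 0}}

```text
t: 8.53
tcp_pos: [0.4244, 0.1012, 0.0235]
tool_rot: [-0.001, 1.0, 0.001, 0.001]
force: [0.3, -0.0, -1.1]
width: 0.0454
grip_force: 61.7
```

Emit:
{"name": "jog_arm", "arguments": {"increments": [[[0,0,-0.04,0,0,0],[0,0,-0.1,0,0,0],[0,0,-0.12,0,0,0],[0,0,-0.12,0,0,0],[0,0,-0.05,0,0,0]]]}}

```text
t: 8.95
tcp_pos: [0.4257, 0.1018, 0.1568]
tool_rot: [-0.002, 1.0, 0.001, 0.003]
force: [0.0, 0.6, -1.1]
width: 0.0453
grip_force: 61.8
```

Run:
```python
from h import *
plan(.6884,-.119,.15,95.9)
```

```text
t 8.9 tcp [0.4257 0.1018 0.1568] yaw -89.9 j6 0.88 w 0.0453 turn [-0.0016 -0.0031 -0.0504] shift [0.795 0.822 0.023]
```

Emit:
{"name": "jog_arm", "arguments": {"increments": [[[0,0,0,0,0,-0.05],[0.083,0.092,0,0,0,0],[0.083,0.092,0,0,0,0],[0.083,0.092,0,0,0,0],[0.083,0.092,0,0,0,0]]]}}

```text
t: 9.37
tcp_pos: [0.5353, 0.0002, 0.1526]
tool_rot: [-0.0, 0.999, 0.051, 0.001]
force: [0.2, 1.3, -1.0]
width: 0.0452
grip_force: 62.0
```

Emit:
{"name": "jog_arm", "arguments": {"increments": [[[0.083,0.092,0,0,0,0],[0.083,0.092,0,0,0,0],[0.083,0.092,0,0,0,0],[0.083,0.092,0,0,0,0],[0.07,0.09,0,0,0,0]]]}}

```text
t: 9.78
tcp_pos: [0.6695, -0.1249, 0.152]
tool_rot: [-0.0, 0.999, 0.051, 0.0]
force: [0.2, 1.1, -1.8]
width: 0.0452
grip_force: 62.0
```

Emit:
{"name": "jog_arm", "arguments": {"increments": [[[0,0,0,0,0,0],[0,0,0,0,0,0]]]}}

```text
t: 9.95
tcp_pos: [0.6684, -0.1249, 0.1509]
tool_rot: [-0.0, 0.999, 0.049, -0.001]
force: [-0.3, 0.4, -1.4]
width: 0.0454
grip_force: 62.2
```

Run:
```python
from h import *
plan(.671,-.1205,.082,95.9)
s=snapshot("wrist"); cv2.imwrite("pics/w4.png",s["image"])
```

```text
t 9.9 tcp [ 0.6684 -0.1249  0.1509] yaw -84.3 j6 1.57 w 0.0454 turn [-0.0001  0.0005 -0.0022] shift [ 0.01  -0.014  0.23 ]
```

View pics/w4.png

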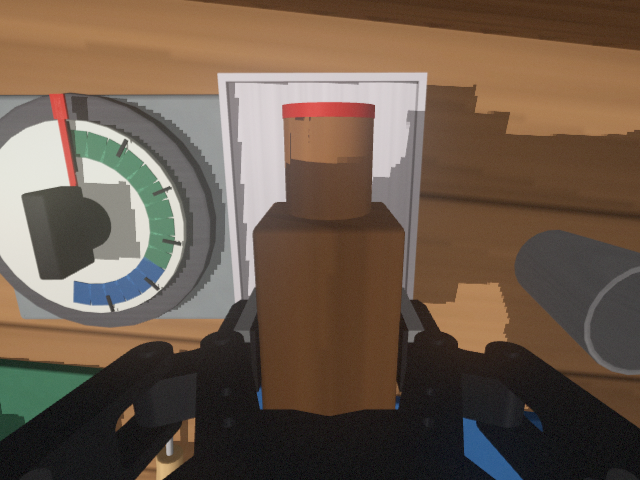

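The blank hangs over the pan at (330,250), with the needle and dial visible at (65,140). I'll lower it, release, lift and read.

Emit:
{"name": "jog_arm", "arguments": {"increments": [[[0.01,-0.014,0.06,0,0,0],[0,0,0.07,0,0,0],[0,0,0.07,0,0,0],[0,0,0.045,0,0,0],[0,0,0,0,0,0]]]}}

```text
t: 10.42
tcp_pos: [0.6681, -0.1176, 0.0759]
tool_rot: [-0.0, 0.999, 0.051, -0.002]
force: [-1.0, 0.1, -1.2]
width: 0.0452
grip_force: 62.1
```

Emit:
{"name": "jog_arm", "arguments": {"increments": [[[0,0,0,0,0,0],[0,0,0,0,0,0],[0,0,0,0,0,0],[0,0,0,0,0,0]]], "claw": 0.7}}

```text
t: 10.75
tcp_pos: [0.6714, -0.1187, 0.08]
tool_rot: [0.0, 0.999, 0.051, 0.001]
force: [-0.0, 0.5, -0.5]
width: 0.0601
grip_force: 0.0
```

Emit:
{"name": "jog_arm", "arguments": {"increments": [[[0,0,-0.05,0,0,0],[0,0,-0.1,0,0,0],[0,0,-0.1,0,0,0],[0,0,-0.1,0,0,0],[0,0,-0.05,0,0,0]]]}}

```text
t: 11.17
tcp_pos: [0.6723, -0.1193, 0.2038]
tool_rot: [0.0, 0.999, 0.051, 0.003]
force: [0.9, -0.4, 0.8]
width: 0.0599
grip_force: 0.0
```

Emit:
{"name": "jog_arm", "arguments": {"increments": [[[0,0,0,0,0,0],[0,0,0,0,0,0],[0,0,0,0,0,0],[0,0,0,0,0,0],[0,0,0,0,0,0]]]}}

```text
t: 11.58
tcp_pos: [0.6701, -0.119, 0.1971]
tool_rot: [0.0, 0.999, 0.051, -0.001]
force: [0.4, 0.6, -0.6]
width: 0.0598
grip_force: 0.0
```

Emit:
{"name": "jog_arm", "arguments": {"increments": [[[0,0,0,0,0,0],[0,0,0,0,0,0],[0,0,0,0,0,0],[0,0,0,0,0,0],[0,0,0,0,0,0]]]}}

```text
t: 12.0
tcp_pos: [0.6706, -0.1189, 0.1982]
tool_rot: [0.0, 0.999, 0.051, -0.0]
force: [0.4, -0.4, -0.0]
width: 0.0597
grip_force: 0.0
```

```bash
cat >> h.py <<'E'
def weigh(pic=None):
    s=snapshot("wrist"); W=cloud(s); hsv=cv2.cvtColor(s["image"],cv2.COLOR_BGR2HSV)
    if pic: cv2.imwrite(pic,s["image"])
    c=np.array([.6663,.0346]); d=W[...,:2]-c; rr=np.hypot(d[...,0],d[...,1])
    red=(rr<.08)&(rr>.03)&((hsv[...,0]<8)|(hsv[...,0]>172))&(hsv[...,1]>120)&(hsv[...,2]>60)&(W[...,2]<.075)
    a=np.arctan2(d[...,1],d[...,0])[red]; m=np.degrees(np.angle(np.exp(1j*a).mean()))
    p=np.radians((6-m)%360); print("needle px",red.sum(),"deg",m,"pointer",p,"g",p/1.2*100)
    b=(W[...,2]>.085)&(W[...,2]<.125)&(abs(W[...,0]-.67)<.09)&(abs(W[...,1]+.12)<.05)
    if b.sum()>300:
        q=W[b]; z=np.median(q[:,2]); q=q[abs(q[:,2]-z)<.006]; print("blank on pan",cv2.minAreaRect((q[:,:2]*1000).astype(np.float32)),"top z",z)
E
python3 - <<'E'
from h import *
weigh("pics/w5.png"); plan(.671,-.1205,.082,95.9); blanks("scene")
E
```

```text
needle px 424 deg -84.47801691452706 pointer 1.5791392958336181 g 131.59494131946818
blank on pan ((677.4005126953125, -116.01205444335938), (132.5651397705078, 46.13641357421875), 5.990260601043701) top z 0.10687945572652184
t 12.1 tcp [ 0.6707 -0.1189  0.1983] yaw -84.2 j6 1.56 w 0.0596 turn [ 0.      0.     -0.0009] shift [0.001 0.005 0.388]
scene n 628 c [417. 189.] wh [ 47. 105.] ang 87.9 z 0.058 mean [0.42  0.189 0.057]
scene n 692 c [421. 346.] wh [102.  46.] ang 1.0 z 0.058 mean [0.423 0.346 0.058]
```

View pics/w5.png

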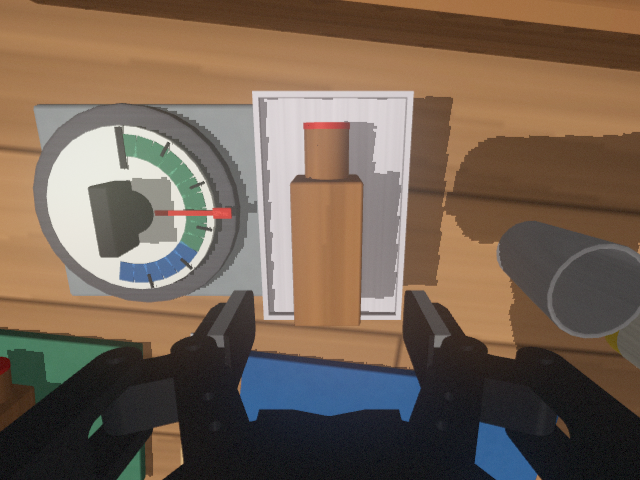

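The needle at (225,213) is in the green part, so this blank weighs 132 g and is light. The blank lies flat in the pan. I'll take it back to its slot.

Emit:
{"name": "jog_arm", "arguments": {"increments": [[[0,-0.007,0.1,0,0,0],[0,0,0.12,0,0,0],[0,0,0.12,0,0,0],[0,0,0.08,0,0,0],[0,0,0,0,0,0]]]}}

```text
t: 12.52
tcp_pos: [0.6666, -0.1167, 0.0662]
tool_rot: [-0.0, 0.999, 0.05, -0.005]
force: [0.1, -0.1, -0.7]
width: 0.0595
grip_force: 0.0
```

Emit:
{"name": "jog_arm", "arguments": {"increments": [[[0,0,0,0,0,0],[0,0,0,0,0,0],[0,0,0,0,0,0],[0,0,0,0,0,0],[0,0,0,0,0,0]]], "claw": 0}}

```text
t: 12.93
tcp_pos: [0.6716, -0.1168, 0.0742]
tool_rot: [0.0, 0.999, 0.051, 0.002]
force: [1.0, 0.0, -0.1]
width: 0.0455
grip_force: 65.7
```

Emit:
{"name": "jog_arm", "arguments": {"increments": [[[0,0,-0.08,0,0,0],[0,0,-0.12,0,0,0],[0,0,-0.1,0,0,0],[0,0,0,0,0,0.05],[-0.091,-0.081,0,0,0,0]]]}}

```text
t: 13.35
tcp_pos: [0.6474, -0.0947, 0.1649]
tool_rot: [0.0, 1.0, -0.003, 0.003]
force: [0.9, 2.2, -2.1]
width: 0.0455
grip_force: 65.7
```

Emit:
{"name": "jog_arm", "arguments": {"increments": [[[-0.091,-0.081,0,0,0,0],[-0.091,-0.081,0,0,0,0],[-0.091,-0.081,0,0,0,0],[-0.091,-0.081,0,0,0,0],[-0.091,-0.081,0,0,0,0]]]}}

```text
t: 13.77
tcp_pos: [0.5052, 0.0296, 0.1629]
tool_rot: [-0.0, 1.0, 0.0, 0.001]
force: [-0.1, 0.9, -0.7]
width: 0.0453
grip_force: 65.7
```

Emit:
{"name": "jog_arm", "arguments": {"increments": [[[-0.091,-0.081,0,0,0,0],[-0.091,-0.081,0,0,0,0],[-0.09,-0.08,0,0,0,0],[0,0,0,0,0,0],[0,0,0,0,0,0]]]}}

```text
t: 14.18
tcp_pos: [0.424, 0.1028, 0.1635]
tool_rot: [-0.001, 1.0, 0.003, 0.001]
force: [0.0, -0.7, -1.5]
width: 0.0453
grip_force: 65.6
```

Run:
```python
from h import *
plan(.426,.1,.0235,90)
s=blanks("wrist",.05,.25); blanks("scene")
```

```text
t 14.2 tcp [0.424  0.1028 0.1635] yaw -89.7 j6 0.88 w 0.0453 turn [-0.001  -0.001   0.0026] shift [0.007 0.009 0.467]
wrist n 97431 c [436. 139.] wh [105. 184.] ang 20.6 z 0.203 mean [0.438 0.111 0.201]
wrist n 2952 c [416. 327.] wh [ 22. 101.] ang 84.7 z 0.058 mean [0.406 0.326 0.057]
scene n 621 c [416. 189.] wh [ 47. 102.] ang 87.7 z 0.058 mean [0.419 0.189 0.058]
scene n 681 c [419. 346.] wh [106.  46.] ang 1.1 z 0.058 mean [0.423 0.346 0.058]
```

Emit:
{"name": "jog_arm", "arguments": {"increments": [[[0.007,0.009,0.12,0,0,0],[0,0,0.12,0,0,0],[0,0,0.1,0,0,0],[0,0,0.07,0,0,0],[0,0,0.03,0,0,0]]]}}

```text
t: 14.7
tcp_pos: [0.4261, 0.0965, 0.0273]
tool_rot: [0.001, 1.0, -0.001, -0.002]
force: [-0.3, -1.0, -1.6]
width: 0.0449
grip_force: 65.7
```

Emit:
{"name": "jog_arm", "arguments": {"increments": [[[0,0,0.015,0,0,0],[0,0,0,0,0,0],[0,0,0,0,0,0]]]}}

```text
t: 14.95
tcp_pos: [0.4276, 0.0982, 0.026]
tool_rot: [0.0, 1.0, -0.0, 0.0]
force: [0.2, 0.1, -1.2]
width: 0.0452
grip_force: 65.7
```

Emit:
{"name": "jog_arm", "arguments": {"increments": [[[0,0,0,0,0,0],[0,0,0,0,0,0],[0,0,0,0,0,0],[0,0,0,0,0,0],[0,0,-0.03,0,0,0]]], "claw": 0.72}}

```text
t: 15.37
tcp_pos: [0.4263, 0.0983, 0.0343]
tool_rot: [0.0, 1.0, 0.001, -0.001]
force: [-0.5, 0.1, -0.2]
width: 0.0612
grip_force: 0.0
```

Emit:
{"name": "jog_arm", "arguments": {"increments": [[[0,0,-0.1,0,0,0],[0,0,-0.12,0,0,0],[0,0,-0.12,0,0,0],[0,0,-0.12,0,0,0],[0,0,-0.1,0,0,0]]]}}

```text
t: 15.78
tcp_pos: [0.427, 0.0987, 0.206]
tool_rot: [-0.001, 1.0, 0.001, 0.001]
force: [0.8, 0.9, -0.9]
width: 0.0614
grip_force: 0.0
```

Emit:
{"name": "jog_arm", "arguments": {"increments": [[[0,-0.1,0,0,0,0],[0,-0.1,0,0,0,0],[0,-0.08,0,0,0,0],[0,0,0,0,0,0],[0,0,0,0,0,0]]]}}

```text
t: 16.2
tcp_pos: [0.4266, 0.1835, 0.203]
tool_rot: [-0.0, 1.0, 0.002, 0.0]
force: [-0.1, -0.4, -0.4]
width: 0.0614
grip_force: 0.0
```

Run:
```python
from h import *
s=blanks("wrist"); blanks("scene")
plan(.421,.1865,.0235,87.5)
```

```text
wrist n 1841 c [533. 390.] wh [14. 60.] ang 0.0 z 0.055 mean [0.533 0.389 0.055]
wrist n 7459 c [417. 345.] wh [100.  47.] ang 1.1 z 0.058 mean [0.42  0.343 0.058]
wrist n 7146 c [418.  99.] wh [100.  47.] ang 0.7 z 0.058 mean [0.421 0.101 0.058]
wrist n 6963 c [414. 187.] wh [ 46. 100.] ang 87.6 z 0.058 mean [0.417 0.187 0.058]
scene n 596 c [421. 101.] wh [103.  47.] ang 0.8 z 0.058 mean [0.424 0.102 0.058]
scene n 625 c [416. 189.] wh [ 46. 105.] ang 87.3 z 0.058 mean [0.421 0.19  0.058]
scene n 689 c [419. 346.] wh [104.  46.] ang 1.0 z 0.058 mean [0.423 0.346 0.058]
t 16.3 tcp [0.4264 0.1822 0.2028] yaw -89.9 j6 0.74 w 0.0611 turn [0.0001 0.0001 0.0226] shift [-0.019 -0.013  0.598]
```

Emit:
{"name": "jog_arm", "arguments": {"increments": [[[0,0,0,0,0,0.0226],[-0.019,-0.013,0.1,0,0,0],[0,0,0.12,0,0,0],[0,0,0.12,0,0,0],[0,0,0.12,0,0,0]]]}}

```text
t: 16.72
tcp_pos: [0.4213, 0.186, 0.0642]
tool_rot: [-0.001, 1.0, -0.022, 0.001]
force: [0.4, 0.7, -1.0]
width: 0.0618
grip_force: 0.0
```

Emit:
{"name": "jog_arm", "arguments": {"increments": [[[0,0,0.08,0,0,0],[0,0,0.04,0,0,0],[0,0,0.015,0,0,0],[0,0,0,0,0,0]]]}}

```text
t: 17.05
tcp_pos: [0.4209, 0.1856, 0.0235]
tool_rot: [0.001, 1.0, -0.022, -0.001]
force: [-0.5, -0.2, 0.3]
width: 0.0613
grip_force: 0.0
```

Emit:
{"name": "jog_arm", "arguments": {"increments": [[[0,0,0,0,0,0],[0,0,0,0,0,0],[0,0,0,0,0,0],[0,0,0,0,0,0],[0,0,0,0,0,0]]], "claw": 0}}

```text
t: 17.47
tcp_pos: [0.4219, 0.1872, 0.0254]
tool_rot: [-0.001, 1.0, -0.022, 0.001]
force: [-0.6, -0.7, 9.0]
width: 0.0455
grip_force: 62.7
```

Emit:
{"name": "jog_arm", "arguments": {"increments": [[[0,0,-0.05,0,0,0],[0,0,-0.1,0,0,0],[0,0,-0.12,0,0,0],[0,0,-0.12,0,0,0],[0,0,-0.05,0,0,0]]]}}

```text
t: 17.88
tcp_pos: [0.4226, 0.1878, 0.1612]
tool_rot: [-0.002, 1.0, -0.022, 0.002]
force: [1.4, 0.9, -1.2]
width: 0.0454
grip_force: 62.2
```

Emit:
{"name": "jog_arm", "arguments": {"increments": [[[0,0,0,0,0,-0.037],[0,0,0,0,0,-0.036],[0.066,0.1,0,0,0,0],[0.066,0.1,0,0,0,0],[0.066,0.1,0,0,0,0]]]}}

```text
t: 18.3
tcp_pos: [0.4898, 0.1028, 0.1569]
tool_rot: [-0.0, 0.999, 0.052, 0.0]
force: [0.6, 0.7, -2.1]
width: 0.0452
grip_force: 62.3
```

Emit:
{"name": "jog_arm", "arguments": {"increments": [[[0.066,0.1,0,0,0,0],[0.066,0.1,0,0,0,0],[0.066,0.1,0,0,0,0],[0.066,0.1,0,0,0,0],[0.066,0.1,0,0,0,0]]]}}

```text
t: 18.72
tcp_pos: [0.6039, -0.0375, 0.1564]
tool_rot: [-0.0, 0.999, 0.051, 0.0]
force: [0.3, 1.6, -1.6]
width: 0.0451
grip_force: 62.3
```

Emit:
{"name": "jog_arm", "arguments": {"increments": [[[0.066,0.1,0,0,0,0],[0.066,0.1,0,0,0,0],[0.064,0.1,0,0,0,0],[0,0,0,0,0,0],[0,0,0,0,0,0]]]}}

```text
t: 19.13
tcp_pos: [0.671, -0.1212, 0.1551]
tool_rot: [-0.0, 0.999, 0.049, -0.001]
force: [-0.4, 0.2, -2.4]
width: 0.0453
grip_force: 62.5
```

Run:
```python
from h import *
plan(.671,-.1205,.0765,95.9); s=snapshot("wrist"); W=cloud(s); d=W[...,:2]-r.observe()["tcp_pos"][:2]
m=(W[...,2]>.16)&(W[...,2]<.195)&(abs(d[...,0])<.11)&(abs(d[...,1])<.03)
print("held: z pct",np.nanpercentile(W[m][:,2],[5,50,95]),"xmax",d[...,0][m].max()); weigh()
```

```text
t 19.1 tcp [ 0.671  -0.1212  0.1551] yaw -84.3 j6 1.56 w 0.0453 turn [-0.0002  0.0008 -0.002 ] shift [ 0.    -0.002  0.262]
held: z pct [0.17329438 0.18710344 0.18855093] xmax 0.07953576224643577
needle px 741 deg 5.613894123227953 pointer 0.00673881881097171 g 0.5615682342476425
```

Emit:
{"name": "jog_arm", "arguments": {"increments": [[[0,0,0.07,0,0,0],[0,0,0.08,0,0,0],[0,0,0.07,0,0,0],[0,0,0.035,0,0,0],[0,0,0,0,0,0]]]}}

```text
t: 19.65
tcp_pos: [0.669, -0.1184, 0.0777]
tool_rot: [-0.0, 0.999, 0.051, -0.002]
force: [0.0, 0.6, -2.5]
width: 0.0452
grip_force: 62.6
```

Emit:
{"name": "jog_arm", "arguments": {"increments": [[[0,0,0,0,0,0],[0,0,0,0,0,0],[0,0,0,0,0,0],[0,0,0,0,0,0]]], "claw": 0.7}}

```text
t: 19.98
tcp_pos: [0.6718, -0.1193, 0.0815]
tool_rot: [0.0, 0.999, 0.051, 0.001]
force: [0.1, -0.6, -0.3]
width: 0.0598
grip_force: 0.0
```

Emit:
{"name": "jog_arm", "arguments": {"increments": [[[0,0,-0.05,0,0,0],[0,0,-0.1,0,0,0],[0,0,-0.1,0,0,0],[0,0,-0.1,0,0,0],[0,0,-0.05,0,0,0]]]}}

```text
t: 20.4
tcp_pos: [0.6726, -0.1199, 0.2053]
tool_rot: [0.0, 0.999, 0.051, 0.003]
force: [0.9, -0.6, 1.7]
width: 0.0596
grip_force: 0.0
```

Emit:
{"name": "jog_arm", "arguments": {"increments": [[[0,0,0,0,0,0],[0,0,0,0,0,0],[0,0,0,0,0,0],[0,0,0,0,0,0],[0,0,0,0,0,0]]]}}

```text
t: 20.82
tcp_pos: [0.6704, -0.1195, 0.1986]
tool_rot: [-0.0, 0.999, 0.051, -0.001]
force: [-0.1, -1.0, 0.6]
width: 0.0592
grip_force: 0.0
```

Emit:
{"name": "jog_arm", "arguments": {"increments": [[[0,0,0,0,0,0],[0,0,0,0,0,0],[0,0,0,0,0,0],[0,0,0,0,0,0],[0,0,0,0,0,0]]]}}

```text
t: 21.23
tcp_pos: [0.6709, -0.1195, 0.1997]
tool_rot: [0.0, 0.999, 0.051, -0.0]
force: [-0.3, -0.1, -0.2]
width: 0.06
grip_force: 0.0
```

Run:
```python
from h import *
weigh("pics/w6.png"); plan(.671,-.1205,.074,95.9); blanks("scene"); weigh()
```

```text
needle px 397 deg -133.58335543377922 pointer 2.436189133300965 g 203.01576110841376
blank on pan ((675.5589599609375, -117.03189849853516), (126.21632385253906, 46.123111724853516), 5.944892406463623) top z 0.09985576253369005
t 21.3 tcp [ 0.6709 -0.1195  0.1998] yaw -84.2 j6 1.56 w 0.0601 turn [ 0.      0.     -0.0005] shift [-0.     0.003  0.419]
scene n 601 c [421. 101.] wh [104.  48.] ang 0.0 z 0.058 mean [0.424 0.102 0.058]
scene n 682 c [419. 346.] wh [104.  46.] ang 1.2 z 0.058 mean [0.423 0.346 0.058]
needle px 398 deg -133.6094364012609 pointer 2.436644332055626 g 203.05369433796884
blank on pan ((662.2379760742188, -118.38375091552734), (99.7582015991211, 46.058677673339844), 5.968736171722412) top z 0.0998737611406657
```

Blank 2 reads 203 g, so it is damp. The pan height agrees. I'll move it to the blue board.

Emit:
{"name": "jog_arm", "arguments": {"increments": [[[0,-0.007,0.1,0,0,0],[0,0,0.12,0,0,0],[0,0,0.12,0,0,0],[0,0,0.08,0,0,0],[0,0,0.023,0,0,0]]]}}

```text
t: 21.8
tcp_pos: [0.6678, -0.1173, 0.0621]
tool_rot: [-0.0, 0.999, 0.051, -0.003]
force: [-0.7, 0.4, -0.4]
width: 0.0598
grip_force: 0.0
```

Emit:
{"name": "jog_arm", "arguments": {"increments": [[[0,0,0,0,0,0],[0,0,0,0,0,0],[0,0,0,0,0,0],[0,0,0,0,0,0],[0,0,0,0,0,0]]], "claw": 0}}

```text
t: 22.22
tcp_pos: [0.6718, -0.1174, 0.0688]
tool_rot: [0.0, 0.999, 0.051, 0.002]
force: [0.2, -1.0, -0.4]
width: 0.0453
grip_force: 66.4
```

Emit:
{"name": "jog_arm", "arguments": {"increments": [[[0,0,-0.08,0,0,0],[0,0,-0.12,0,0,0],[0,0,-0.12,0,0,0],[0,0,0,0,0,0.05],[-0.118,0.024,0,0,0,0]]]}}

```text
t: 22.63
tcp_pos: [0.6413, -0.1238, 0.1659]
tool_rot: [0.0, 1.0, -0.001, 0.004]
force: [0.1, -0.7, -2.9]
width: 0.0453
grip_force: 66.2
```

Emit:
{"name": "jog_arm", "arguments": {"increments": [[[-0.118,0.024,0,0,0,0],[-0.118,0.024,0,0,0,0],[-0.118,0.024,0,0,0,0],[-0.118,0.024,0,0,0,0],[-0.118,0.024,0,0,0,0]]]}}

```text
t: 23.05
tcp_pos: [0.4569, -0.1612, 0.1635]
tool_rot: [-0.0, 1.0, 0.001, 0.001]
force: [0.2, -0.2, -2.0]
width: 0.0453
grip_force: 66.2
```

Emit:
{"name": "jog_arm", "arguments": {"increments": [[[-0.115,0.024,0,0,0,0],[0,0,0,0,0,0],[0,0,0,0,0,0]]]}}

```text
t: 23.3
tcp_pos: [0.4228, -0.1685, 0.1642]
tool_rot: [-0.0, 1.0, 0.001, 0.002]
force: [1.2, -0.4, -1.5]
width: 0.0457
grip_force: 66.2
```

```bash
cat >> h.py <<'E'
def held():
    s=snapshot("wrist"); W=cloud(s); t=r.observe()["tcp_pos"]; d=W-t
    m=(d[...,2]>.015)&(d[...,2]<.045)&(d[...,0]<.06)&(d[...,0]>.01)&(abs(d[...,1])<.02)
    print("held top-tcp",np.nanpercentile(d[...,2][m],[5,50,95]),m.sum()); return s
E
python3 - <<'E'
from h import *
plan(.424,-.17,.025,90); s=held()
W=cloud(s); h=cv2.cvtColor(s["image"],cv2.COLOR_BGR2HSV)
m=(h[...,0]>95)&(h[...,0]<130)&(h[...,1]>80)&(W[...,2]<.02)&(W[...,2]>.005)&(W[...,0]<.56); print(np.percentile(W[m],[.5,99.5],axis=0))
E
```

```text
t 23.3 tcp [ 0.4228 -0.1685  0.1642] yaw -89.9 j6 1.52 w 0.0457 turn [-0.0002 -0.0016  0.0006] shift [0.004 0.005 0.464]
held top-tcp [0.02070771 0.03391284 0.03519104] 18456
[[ 0.33899504 -0.37644059  0.01005513]
 [ 0.51506237 -0.04638381  0.01376121]]
```

Emit:
{"name": "jog_arm", "arguments": {"increments": [[[0.004,0.005,0.12,0,0,0],[0,0,0.12,0,0,0],[0,0,0.1,0,0,0],[0,0,0.07,0,0,0],[0,0,0.03,0,0,0]]]}}

```text
t: 23.77
tcp_pos: [0.4246, -0.1695, 0.0282]
tool_rot: [-0.0, 1.0, 0.001, -0.002]
force: [0.2, -0.1, -2.3]
width: 0.045
grip_force: 66.2
```

Emit:
{"name": "jog_arm", "arguments": {"increments": [[[0,0,0.018,0,0,0],[0,0,0,0,0,0],[0,0,0,0,0,0]]]}}

```text
t: 24.02
tcp_pos: [0.4264, -0.1697, 0.0263]
tool_rot: [0.0, 1.0, 0.001, 0.001]
force: [-0.2, 0.1, -0.3]
width: 0.0451
grip_force: 66.2
```

Emit:
{"name": "jog_arm", "arguments": {"increments": [[[0,0,0,0,0,0],[0,0,0,0,0,0],[0,0,0,0,0,0],[0,0,0,0,0,0],[0,0,-0.03,0,0,0]]], "claw": 0.72}}

```text
t: 24.43
tcp_pos: [0.4243, -0.1697, 0.0341]
tool_rot: [-0.0, 1.0, 0.001, -0.001]
force: [0.5, 0.0, 0.1]
width: 0.0614
grip_force: 0.0
```

Emit:
{"name": "jog_arm", "arguments": {"increments": [[[0,0,-0.1,0,0,0],[0,0,-0.12,0,0,0],[0,0,-0.12,0,0,0],[0,0,-0.12,0,0,0],[0,0,-0.1,0,0,0]]]}}

```text
t: 24.85
tcp_pos: [0.4251, -0.1699, 0.2063]
tool_rot: [0.0, 1.0, 0.001, 0.001]
force: [1.5, 0.2, -0.5]
width: 0.0618
grip_force: 0.0
```

Run:
```python
from h import *
blanks("wrist"); blanks("scene")
plan(.424,.344,.2,91)
```

```text
wrist n 3459 c [418.  83.] wh [ 29. 101.] ang 81.8 z 0.058 mean [0.413 0.083 0.057]
wrist n 6921 c [ 419. -169.] wh [100.  46.] ang 0.8 z 0.058 mean [ 0.421 -0.169  0.058]
scene n 529 c [ 422. -166.] wh [105.  48.] ang 1.5 z 0.058 mean [ 0.425 -0.165  0.057]
scene n 595 c [420. 101.] wh [104.  47.] ang 1.0 z 0.058 mean [0.425 0.102 0.058]
scene n 690 c [421. 346.] wh [103.  46.] ang 1.2 z 0.058 mean [0.423 0.346 0.058]
t 24.9 tcp [ 0.4279 -0.1702  0.2089] yaw -89.8 j6 1.52 w 0.0619 turn [ 0.0006 -0.0052 -0.0073] shift [ 0.017 -1.714  0.03 ]
```

Emit:
{"name": "jog_arm", "arguments": {"increments": [[[0.005,-0.1,0,0,0,0],[0.005,-0.114,0,0,0,0],[0,-0.114,0,0,0,0],[0,-0.114,0,0,0,0],[0,-0.114,0,0,0,0]]]}}

```text
t: 25.37
tcp_pos: [0.4272, -0.0017, 0.2033]
tool_rot: [-0.0, 1.0, 0.001, 0.0]
force: [0.8, 0.8, 0.6]
width: 0.0619
grip_force: 0.0
```

Emit:
{"name": "jog_arm", "arguments": {"increments": [[[0,-0.114,0,0,0,0],[0,-0.114,0,0,0,0],[0,-0.114,0,0,0,0],[0,-0.114,0,0,0,0],[0,-0.114,0,0,0,0]]]}}

```text
t: 25.78
tcp_pos: [0.4268, 0.1696, 0.2033]
tool_rot: [-0.0, 1.0, 0.001, 0.0]
force: [1.0, -0.0, 0.5]
width: 0.0616
grip_force: 0.0
```

Emit:
{"name": "jog_arm", "arguments": {"increments": [[[0,-0.114,0,0,0,0],[0,-0.114,0,0,0,0],[0,-0.114,0,0,0,0],[0,-0.114,0,0,0,0],[0,-0.114,0,0,0,0]]]}}

```text
t: 26.2
tcp_pos: [0.4266, 0.3405, 0.2032]
tool_rot: [-0.0, 1.0, 0.001, 0.0]
force: [0.3, 0.6, -0.7]
width: 0.0617
grip_force: 0.0
```

Emit:
{"name": "jog_arm", "arguments": {"increments": [[[0,0,0,0,0,0],[0,0,0,0,0,0]]]}}

```text
t: 26.37
tcp_pos: [0.4266, 0.3403, 0.2024]
tool_rot: [0.0, 1.0, 0.002, -0.0]
force: [0.4, -0.1, -1.2]
width: 0.0621
grip_force: 0.0
```

Run:
```python
from h import *
blanks("wrist"); blanks("scene")
plan(.424,.344,.0235,91)
```

```text
wrist n 1808 c [533. 390.] wh [59. 14.] ang 89.9 z 0.055 mean [0.533 0.39  0.055]
wrist n 7026 c [417. 345.] wh [100.  46.] ang 1.2 z 0.058 mean [0.42  0.345 0.058]
wrist n 4934 c [418. 105.] wh [100.  39.] ang 1.5 z 0.058 mean [0.415 0.111 0.057]
scene n 518 c [ 422. -167.] wh [105.  48.] ang 0.6 z 0.058 mean [ 0.425 -0.165  0.058]
scene n 599 c [421. 101.] wh [106.  47.] ang 0.8 z 0.058 mean [0.425 0.102 0.057]
scene n 687 c [420. 346.] wh [103.  46.] ang 1.1 z 0.058 mean [0.423 0.346 0.057]
t 26.5 tcp [0.4267 0.3385 0.2026] yaw -89.9 j6 0.54 w 0.0618 turn [ 0.0003  0.0002 -0.0076] shift [-0.009 -0.018  0.597]
```

Emit:
{"name": "jog_arm", "arguments": {"increments": [[[0,0,0,0,0,-0.008],[-0.009,-0.021,0.1,0,0,0],[0,0,0.12,0,0,0],[0,0,0.12,0,0,0],[0,0,0.12,0,0,0]]]}}

```text
t: 26.88
tcp_pos: [0.4246, 0.3445, 0.0643]
tool_rot: [-0.001, 1.0, 0.009, 0.001]
force: [0.9, 0.6, -0.2]
width: 0.0615
grip_force: 0.0
```

Emit:
{"name": "jog_arm", "arguments": {"increments": [[[0,0,0.08,0,0,0],[0,0,0.04,0,0,0],[0,0,0.015,0,0,0],[0,0,0,0,0,0]]]}}

```text
t: 27.22
tcp_pos: [0.4242, 0.3441, 0.0235]
tool_rot: [0.001, 1.0, 0.009, -0.0]
force: [-0.6, -1.0, 0.4]
width: 0.0615
grip_force: 0.0
```

Emit:
{"name": "jog_arm", "arguments": {"increments": [[[0,0,0,0,0,0],[0,0,0,0,0,0],[0,0,0,0,0,0],[0,0,0,0,0,0],[0,0,0,0,0,0]]], "claw": 0}}

```text
t: 27.63
tcp_pos: [0.4249, 0.3459, 0.0255]
tool_rot: [-0.001, 1.0, 0.009, 0.001]
force: [-1.1, -1.5, 7.6]
width: 0.045
grip_force: 63.1
```

Emit:
{"name": "jog_arm", "arguments": {"increments": [[[0,0,-0.05,0,0,0],[0,0,-0.1,0,0,0],[0,0,-0.12,0,0,0],[0,0,-0.12,0,0,0],[0,0,-0.06,0,0,-0.043]]]}}

```text
t: 28.05
tcp_pos: [0.4253, 0.3465, 0.1638]
tool_rot: [-0.002, 0.999, 0.052, 0.002]
force: [0.4, 0.2, -1.8]
width: 0.0453
grip_force: 62.3
```

Emit:
{"name": "jog_arm", "arguments": {"increments": [[[0.044,0.108,0,0,0,0],[0.044,0.108,0,0,0,0],[0.044,0.108,0,0,0,0],[0.044,0.108,0,0,0,0],[0.044,0.108,0,0,0,0]]]}}

```text
t: 28.47
tcp_pos: [0.5068, 0.1896, 0.1594]
tool_rot: [-0.0, 0.999, 0.052, 0.0]
force: [1.5, -0.2, -2.7]
width: 0.045
grip_force: 62.3
```

Emit:
{"name": "jog_arm", "arguments": {"increments": [[[0.044,0.108,0,0,0,0],[0.044,0.108,0,0,0,0],[0.044,0.108,0,0,0,0],[0.044,0.108,0,0,0,0],[0.044,0.108,0,0,0,0]]]}}

```text
t: 28.88
tcp_pos: [0.5894, 0.0352, 0.1593]
tool_rot: [-0.0, 0.999, 0.052, 0.0]
force: [-0.1, 1.5, -2.5]
width: 0.0454
grip_force: 62.3
```

Emit:
{"name": "jog_arm", "arguments": {"increments": [[[0.044,0.108,0,0,0,0],[0.044,0.108,0,0,0,0],[0.044,0.108,0,0,0,0],[0.044,0.108,0,0,0,0],[0.044,0.108,0,0,0,0]]]}}

```text
t: 29.3
tcp_pos: [0.6719, -0.119, 0.159]
tool_rot: [-0.0, 0.999, 0.052, -0.0]
force: [0.4, 0.8, -2.8]
width: 0.0453
grip_force: 62.3
```

Emit:
{"name": "jog_arm", "arguments": {"increments": [[[0,0,0,0,0,0],[0,0,0,0,0,0]]]}}

```text
t: 29.47
tcp_pos: [0.6716, -0.1194, 0.1581]
tool_rot: [-0.0, 0.999, 0.05, -0.001]
force: [-0.3, 0.1, -2.0]
width: 0.0453
grip_force: 62.5
```

Run:
```python
from h import *
plan(.671,-.1205,.078,95.9); held(); weigh()
```

```text
t 29.5 tcp [ 0.6716 -0.1194  0.1581] yaw -84.2 j6 1.56 w 0.0453 turn [-0.0002  0.0006 -0.0011] shift [-0.002  0.003  0.267]
held top-tcp [0.01935032 0.03170837 0.03290119] 17693
needle px 705 deg 5.604116876916225 pointer 0.006909463950889836 g 0.575788662574153
```

Emit:
{"name": "jog_arm", "arguments": {"increments": [[[0,0.003,0.08,0,0,0],[0,0,0.08,0,0,0],[0,0,0.07,0,0,0],[0,0,0.035,0,0,0],[0,0,0,0,0,0]]]}}

```text
t: 29.98
tcp_pos: [0.6699, -0.1172, 0.0772]
tool_rot: [-0.0, 0.999, 0.053, -0.002]
force: [-0.6, 0.5, -1.9]
width: 0.0454
grip_force: 62.7
```

Emit:
{"name": "jog_arm", "arguments": {"increments": [[[0,0,0,0,0,0],[0,0,0,0,0,0],[0,0,0,0,0,0],[0,0,0,0,0,0]]], "claw": 0.7}}

```text
t: 30.32
tcp_pos: [0.6727, -0.1183, 0.0812]
tool_rot: [0.0, 0.999, 0.052, 0.001]
force: [-0.7, -0.4, -0.6]
width: 0.0599
grip_force: 0.0
```

Emit:
{"name": "jog_arm", "arguments": {"increments": [[[0,0,-0.05,0,0,0],[0,0,-0.1,0,0,0],[0,0,-0.1,0,0,0],[0,0,-0.1,0,0,0],[0,0,-0.05,0,0,0]]]}}

```text
t: 30.73
tcp_pos: [0.6734, -0.1188, 0.2051]
tool_rot: [0.0, 0.999, 0.052, 0.003]
force: [0.7, -0.1, 1.0]
width: 0.0594
grip_force: 0.0
```

Emit:
{"name": "jog_arm", "arguments": {"increments": [[[0,0,0,0,0,0],[0,0,0,0,0,0],[0,0,0,0,0,0],[0,0,0,0,0,0],[0,0,0,0,0,0]]]}}

```text
t: 31.15
tcp_pos: [0.6712, -0.1185, 0.1983]
tool_rot: [-0.0, 0.999, 0.052, -0.001]
force: [-0.5, -0.3, 0.3]
width: 0.0597
grip_force: 0.0
```

Emit:
{"name": "jog_arm", "arguments": {"increments": [[[0,0,0,0,0,0],[0,0,0,0,0,0],[0,0,0,0,0,0],[0,0,0,0,0,0],[0,0,0,0,0,0]]]}}

```text
t: 31.57
tcp_pos: [0.6718, -0.1184, 0.1993]
tool_rot: [0.0, 0.999, 0.052, -0.0]
force: [-0.6, -1.1, 0.2]
width: 0.0595
grip_force: 0.0
```

Run:
```python
from h import *
weigh("pics/w7.png"); plan(.671,-.1205,.074,95.9); blanks("scene"); weigh()
```

```text
needle px 386 deg -163.1614654325991 pointer 2.952424539297428 g 246.03537827478567
blank on pan ((662.771484375, -117.30577850341797), (99.42180633544922, 46.1080322265625), 6.158267498016357) top z 0.0956961477289257
t 31.6 tcp [ 0.6718 -0.1184  0.1995] yaw -84.0 j6 1.56 w 0.0599 turn [0.     0.     0.0005] shift [-0.003  0.007  0.418]
scene n 492 c [ 422. -167.] wh [104.  48.] ang 0.9 z 0.058 mean [ 0.423 -0.164  0.058]
scene n 596 c [421. 101.] wh [103.  47.] ang 0.6 z 0.058 mean [0.424 0.102 0.058]
needle px 389 deg -163.15281911413706 pointer 2.9522736325720897 g 246.02280271434083
blank on pan ((678.9518432617188, -115.57911682128906), (132.16908264160156, 46.150665283203125), 6.175752639770508) top z 0.09568000285318289
```

Blank 3 reads 246 g, so it is damp too. I'll place it on the blue board at y = -0.26.

Emit:
{"name": "jog_arm", "arguments": {"increments": [[[0,-0.007,0.1,0,0,0],[0,0,0.12,0,0,0],[0,0,0.12,0,0,0],[0,0,0.08,0,0,0],[0,0,0.033,0,0,0]]]}}

```text
t: 32.13
tcp_pos: [0.669, -0.1163, 0.0593]
tool_rot: [-0.0, 0.999, 0.052, -0.003]
force: [-0.4, 0.3, -1.7]
width: 0.0599
grip_force: 0.0
```

Emit:
{"name": "jog_arm", "arguments": {"increments": [[[0,0,0,0,0,0],[0,0,0,0,0,0],[0,0,0,0,0,0],[0,0,0,0,0,0],[0,0,0,0,0,0]]], "claw": 0}}

```text
t: 32.55
tcp_pos: [0.6725, -0.1164, 0.0655]
tool_rot: [0.0, 0.999, 0.052, 0.001]
force: [0.0, -0.7, -0.5]
width: 0.0454
grip_force: 66.7
```

Emit:
{"name": "jog_arm", "arguments": {"increments": [[[0,0,-0.08,0,0,0],[0,0,-0.12,0,0,0],[0,0,-0.13,0,0,0],[0,0,0,0,0,0.052],[-0.103,0.06,0,0,0,0]]]}}

```text
t: 32.97
tcp_pos: [0.6466, -0.1324, 0.1663]
tool_rot: [0.0, 1.0, -0.002, 0.005]
force: [-0.0, -2.7, -3.5]
width: 0.0452
grip_force: 66.3
```

Emit:
{"name": "jog_arm", "arguments": {"increments": [[[-0.103,0.06,0,0,0,0],[-0.103,0.06,0,0,0,0],[-0.103,0.06,0,0,0,0],[-0.103,0.06,0,0,0,0],[-0.103,0.06,0,0,0,0]]]}}

```text
t: 33.38
tcp_pos: [0.4849, -0.2248, 0.1635]
tool_rot: [-0.0, 1.0, 0.0, 0.001]
force: [0.2, -0.3, -2.4]
width: 0.0452
grip_force: 66.3
```

Emit:
{"name": "jog_arm", "arguments": {"increments": [[[-0.103,0.06,0,0,0,0],[-0.103,0.06,0,0,0,0],[0,0,0,0,0,0],[0,0,0,0,0,0]]]}}

```text
t: 33.72
tcp_pos: [0.4232, -0.2611, 0.1639]
tool_rot: [0.0, 1.0, -0.001, 0.001]
force: [0.5, -1.0, -1.4]
width: 0.0453
grip_force: 66.3
```

Run:
```python
from h import *
plan(.425,-.26,.0265,90); held()
```

```text
t 33.7 tcp [ 0.4232 -0.2611  0.1639] yaw -90.1 j6 1.73 w 0.0453 turn [ 0.0001 -0.0013 -0.0011] shift [ 0.006 -0.004  0.458]
held top-tcp [0.02055543 0.03358129 0.03484159] 18287
```

Emit:
{"name": "jog_arm", "arguments": {"increments": [[[0.006,-0.004,0.12,0,0,0],[0,0,0.12,0,0,0],[0,0,0.1,0,0,0],[0,0,0.07,0,0,0],[0,0,0.03,0,0,0]]]}}

```text
t: 34.18
tcp_pos: [0.4256, -0.2583, 0.0279]
tool_rot: [-0.0, 1.0, 0.0, -0.002]
force: [0.1, -1.1, -1.8]
width: 0.0449
grip_force: 66.2
```

Emit:
{"name": "jog_arm", "arguments": {"increments": [[[0,0,0.018,0,0,0],[0,0,0,0,0,0],[0,0,0,0,0,0]]]}}

```text
t: 34.43
tcp_pos: [0.4276, -0.2591, 0.0261]
tool_rot: [0.0, 1.0, 0.0, 0.001]
force: [0.5, -0.5, -1.8]
width: 0.0452
grip_force: 66.4
```

Emit:
{"name": "jog_arm", "arguments": {"increments": [[[0,0,0,0,0,0],[0,0,0,0,0,0],[0,0,0,0,0,0],[0,0,0,0,0,0],[0,0,-0.03,0,0,0]]], "claw": 0.72}}

```text
t: 34.85
tcp_pos: [0.4253, -0.2589, 0.0336]
tool_rot: [-0.0, 1.0, -0.0, -0.001]
force: [0.3, -0.1, -1.4]
width: 0.0614
grip_force: 0.0
```

Emit:
{"name": "jog_arm", "arguments": {"increments": [[[0,0,-0.1,0,0,0],[0,0,-0.12,0,0,0],[0,0,-0.12,0,0,0],[0,0,-0.12,0,0,0],[0,0,-0.1,0,0,0]]]}}

```text
t: 35.27
tcp_pos: [0.4262, -0.2594, 0.206]
tool_rot: [0.0, 1.0, 0.0, 0.001]
force: [1.0, 0.5, -0.9]
width: 0.0614
grip_force: 0.0
```

Emit:
{"name": "jog_arm", "arguments": {"increments": [[[0.1,-0.08,0,0,0,0],[0.1,-0.1,0,0,0,0],[0.1,-0.1,0,0,0,0],[0,-0.1,0,0,0,0],[0,0,0,0,0,0]]]}}

```text
t: 35.68
tcp_pos: [0.5161, -0.1426, 0.2028]
tool_rot: [-0.0, 1.0, 0.001, 0.0]
force: [-1.1, -0.1, -0.9]
width: 0.0615
grip_force: 0.0
```

Emit:
{"name": "jog_arm", "arguments": {"increments": [[[0,0,0,0,0,0],[0,0,0,0,0,0],[0,0,0,0,0,0],[0,0,0,0,0,0],[0,0,0,0,0,0]]]}}

```text
t: 36.1
tcp_pos: [0.5147, -0.147, 0.2024]
tool_rot: [0.0, 1.0, -0.001, 0.0]
force: [0.0, -0.3, -0.6]
width: 0.0613
grip_force: 0.0
```

Run:
```python
from h import *
s=blanks("scene"); blanks("wrist"); w=snapshot("wrist"); dial(w); weigh()
cv2.imwrite("pics/s8.png",s["image"])
for n in ["bench_plane","glue_bottle","wax_tin","pencil_tin","chisel"]:
    o=pinpoint("scene",n)
    if o: print(n,round(o[0]["conf"],2),np.round(o[0]["uv"]),world(s,*o[0]["uv"],0).round(3))
```

```text
scene n 485 c [ 423. -255.] wh [103.  48.] ang 0.4 z 0.058 mean [ 0.427 -0.254  0.057]
scene n 515 c [ 422. -167.] wh [104.  48.] ang 0.9 z 0.058 mean [ 0.425 -0.165  0.057]
scene n 594 c [422. 101.] wh [104.  47.] ang 0.5 z 0.058 mean [0.424 0.102 0.058]
wrist n 2675 c [ 441. -258.] wh [59. 46.] ang 0.7 z 0.058 mean [ 0.449 -0.26   0.057]
wrist n 6109 c [419.  99.] wh [100.  48.] ang 0.1 z 0.058 mean [0.424 0.097 0.058]
wrist n 5732 c [ 419. -169.] wh [100.  46.] ang 0.8 z 0.058 mean [ 0.423 -0.169  0.058]
pan 19785 ((633.0225830078125, -124.43952941894531), (74.65989685058594, 110.48895263671875), 5.673106670379639)
knob ((650.498046875, 32.26123046875), (19.940929412841797, 15.466665267944336), 5.969669818878174)
needle px 0 deg nan pointer nan g nan
bench_plane 0.57 [448. 353.] [0.649 0.386 0.   ]
glue_bottle 0.71 [156. 214.] [ 0.59  -0.426  0.   ]
wax_tin 0.55 [491. 305.] [0.489 0.445 0.   ]
pencil_tin 0.85 [180. 246.] [ 0.651 -0.307  0.   ]
chisel 0.9 [324. 229.] [0.445 0.002 0.   ]h.py:58: RuntimeWarning: Mean of empty slice.
  a=np.arctan2(d[...,1],d[...,0])[red]; m=np.degrees(np.angle(np.exp(1j*a).mean()))
  ret = ret.dtype.type(ret / rcount)
```

View pics/s8.png

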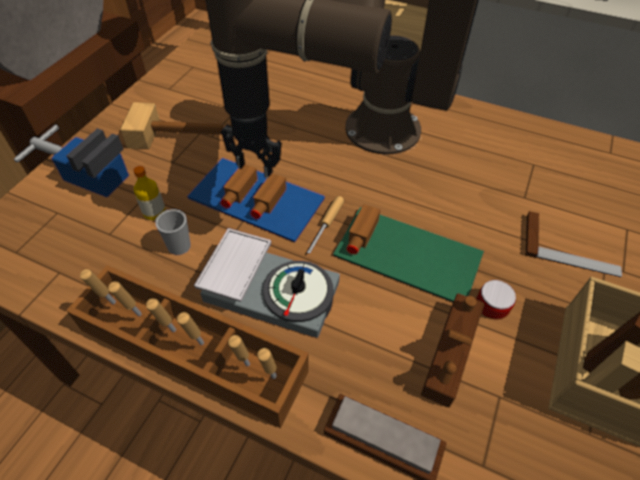

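The view shows two blanks on the blue board at (238,187) and (268,195), and one on the green board at (363,230). The pan is empty, the needle is at zero, and the bystanders have not moved. I'll hand the job in.

```bash
python3 -c "
from bench import r
print(r.job_done())"
```

```text
the job is handed in; nothing more can be done
None
```

The job is handed in: I zeroed the dial, then weighed the three blanks present at 132, 203 and 246 g; the 132 g blank is on the green board and the other two are on the blue board, the pan is empty, and the bystanders showed no visible shift in the final camera check.

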